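# Scoop marble chips into the glass dish

## Task

With the scoop, take at least three of the four marble chips out of the tray and tip them, from close above its rim, into the glass dish; then stand the scoop back upright on the cork mat and let go. Touch the chips only with the scoop, not with the gripper, leave no chip anywhere but in the dish or the tray, and leave the dish, the rack and the bottles where they stand.

Things in the scene. Friction and masses are not known exactly. Their poses are not given: they have to be found in the camera images.
- scoop_base (a point): centre of the underside of the scoop (loose, 160 g), a flat aluminium pan open at the front with a raised black bar grip. x points forward out of the open front, y left, z up. Pan 100 mm long (x -50 to +50), 92 wide outside, 86 inside, walls 3 and floor 2 mm thick; rear wall 45 mm high; side walls 45, then 25 mm high, end at x +27: the front 23 mm is a flat blade. It starts standing on the cork mat
- scoop_grip (a point): centre of the scoop's grip, 45 mm behind and 80 mm above scoop_base: a level bar 90 mm long (scoop's x), 22 mm wide (y), 24 mm high, on a post at its middle over the rear wall. Pinch it across its width; the gripper may lean: its body leant back (to scoop -x) 10 to 20 degrees with the pan level leaves room to tip. Chips slide on the pan at about 20 degrees
- scoop_lip (a point): middle of the scoop's straight front edge (underside), 50 mm ahead of scoop_base
- tray: long grey plastic tray, fixed; origin: underside's centre, x along it. Inner floor 4 mm above the bench, x -130 to +130 mm, 106 mm wide. Side and near walls upright, 50 mm high, rims 10 mm; the far (+x) wall leans outward, rising at 70 degrees from x +130 mm to 60 mm high at x +151. Chip centres start at x +20 to +112; the near half is free for the scoop, which pushed to +x along the floor slips under them against the far wall
- dish: round clear glass dish, loose, 450 g, open on top, 150 mm in diameter outside (inner radius about 68 to 71 mm), 70 mm high, 6 mm thick bottom; origin at the centre of its underside, z up
- dish_floor (a point): centre of the dish's inner floor, 6 mm above the dish's underside, 64 mm below its rim
- mat: square cork mat, 170 x 170 x 6 mm, fixed on the bench; origin at the centre of its underside. The dish and the mat stand on either side of the tray; which is left and which right varies
- chip0_mid (a point): centre (half-way up) of marble chip 0: a rough rounded lump of pale marble about 27 mm across and 24 mm high, 24 g, lying loose in the tray; it rolls and slides when pushed, and may end any way up
- chip1_mid (a point): centre (half-way up) of marble chip 1: a rough rounded lump of pale marble about 27 mm across and 22 mm high, 24 g, lying loose in the tray; it rolls and slides when pushed, and may end any way up
- chip2_mid (a point): centre (half-way up) of marble chip 2: a rough rounded lump of pale marble about 27 mm across and 25 mm high, 24 g, lying loose in the tray; it rolls and slides when pushed, and may end any way up
- chip3_mid (a point): centre (half-way up) of marble chip 3: a rough rounded lump of pale marble about 27 mm across and 24 mm high, 24 g, lying loose in the tray; it rolls and slides when pushed, and may end any way up
- rack: bystander: wooden test-tube rack, 160 mm long (y), 70 mm deep, 80 mm high (a tube stands up to 132 mm), beyond the tray; origin at the centre of its underside
- dropper: bystander: small amber bottle, 48 mm in diameter, 110 mm high, beyond the tray; origin at the centre of its underside
- washbottle: bystander: white plastic wash bottle, 70 mm in diameter, 170 mm high; origin at the centre of its underside
Things that resemble listed ones, but are neither listed nor needed, are in the scene too. Of the things shaped like the mat, the cork one is meant.

How it is judged:
By the outcome, as a careful person would: the job done as asked, in the order asked, and still so for the second after the job is handed in, with the robot touching nothing.
It also fails if it takes over 64 s, if anything falls off the work surface, if the arm or the gripper's body presses on something with over 40 N, if the wrist force passes 120 N, or if a joint passes its speed limit or range.

## Robot

A 7-joint arm with a two-finger parallel gripper is mounted at the origin on the work surface. World frame = base frame: x ahead of the robot, y to its left, z up, the work surface at z = 0. Lengths are in m, angles in rad, forces in N, time in s.
With the tool pointing down it reaches from about 0.425 to 0.925 m from the base axis. Payload 6.8 kg.
Tool frame: the origin (TCP) lies midway between the tips of the shut fingers; the grasp point (between the pads) lies 19 mm behind it; z points along the fingers, y is the line along which they close (so a half turn about z gives the same grasp; the last joint's range is limited). The gripper opens to 85 mm and grips with 20 to 120 N. Pads are 22 mm wide; open, the fingers measure 114 mm over their backs; the gripper's body (76 mm by 85 mm) begins 54 mm behind the grasp point. The pads swing forward as they close: fully open they stand 13 mm farther back than shut.
Start: joints at [1.066, 0.477, 0.022, 1.555, -0.011, 1.109, -0.083], TCP at [0.261, -0.623, 0.231] pointing down, gripper open.
Joint ranges: [-2.96, 2.96], [-0.34, 2.1], [-1.41, 1.46], [0.24, 2.44], [-1.37, 4.51], [0.17, 1.92], [-2.96, 2.96]. Speed limits (rad/s): [2.39, 2.39, 3.14, 3.14, 3.14, 3.14, 3.14].

## Interface

Orientations are given as a unit quaternion [w, x, y, z].
In Python, from station import * gives the robot as it stands.
- The arm moves only by the shell command python3 -m creep 'ROWS' [FORCE]. ROWS is JSON, a list of rows, each a list of 7 numbers: the gripper command: -1 is shut, 1 is fully open, values between are in proportion, then the shift along the world's x, y, z in mm, then the turn, a rotation vector about the world's x, y, z in rad. A call has 1 to 5 rows; each row shifts and turns the commanded pose from where the row before left it; what a row does not reach is not made up. A row lasts 1/8 s, in which the tool goes at most 62.5 mm and 10.7 degrees, less where a joint would pass 70% of its speed; a pose out of reach is approached as far as the arm can. A call is refused whole if a number of a shift passes 62.5 or a number of a turn 0.188, either way. A call with a gripper value outside its range is refused whole. The fingers move at their own pace and stop on an object; FORCE is the grip in N (left out, the last holds). Time passes only in rows, so rows that do not move let the fingers close. It gives the time, the measured TCP pose, the force, the opening and the grip force at its end, in the units of the state.
- get_obs(): the state, without advancing time (a new reading comes with each control period).
- read_camera(name): name is "scene" or "top" or "wrist"; returns (picture, depth): 420x560x3 uint8, red, green, blue; 420x560 float32, m along the optical axis (not along the pixel's ray), 0 where there is no reading.
- camera_params(name): a dict with "intrinsics" (3x3 intrinsics, pixels), "cam_to_world" (4x4, takes a point from camera to world coordinates); the wrist camera has in their place "mount" (4x4, takes a point from camera to tool coordinates, whose origin is the TCP and whose axes are the flange's). Camera axes: x right, y up, looking along -z (the intrinsics and any distortion apply to the point x, -y, -z); pixel columns grow to the right and rows downward; lengths in m; the calibration is good to about 2 mm. A picture is of the moment at which its call begins: read the wrist's pose just before it. camera_params takes no time and is no camera call.
- hand_in(): hands the job in; it is judged then, once.
The state is a dict: "t": time; "q": joint angles; "joint_vel": joint speeds; "joint_torque": joint torques, N m; "eef_pos": TCP position; "tool_rot": TCP orientation; "contact_force": force on the tool from outside, world axes, zero at the start; "torque": the same for the moment, N m; "gripper_width": opening from 0.0 (shut) to 1.0 (fully open); "grasp_force": force on a finger pad.
Only numpy, scipy, OpenCV 4.12 (cv2) and the standard library are available. Lean on these libraries where they do the work, as an engineer would, in place of code of your own. Each camera call takes 0.05 s, during which the arm holds its last target. There are 200 camera calls.

## Working session

There is one attempt and no reset: what is moved stays moved. The work goes in short steps, Python scripts to look and compute and a shell command to move; the robot and the scene stay as the last step left them, time stands still between calls to the robot, and variables do not carry over. Pictures are saved under pics/ and viewed, at most 10 in all, crops included, and the job is handed in when it is done.

```bash
mkdir -p pics; ls
python3 - <<'E'
from station import *
import cv2,numpy as np
np.set_printoptions(precision=4,suppress=True)
o=get_obs();print(o)
for n in("scene","top"):
    p,d=read_camera(n);cv2.imwrite(f"pics/{n}0.png",cv2.cvtColor(p,cv2.COLOR_RGB2BGR));np.savez(f"{n}0.npz",p=p,d=d)
    print(n,camera_params(n),(d>0).mean())
print(camera_params("wrist"))
E
```

```text
pics
{'t': 0.0, 'q': array([ 1.0659,  0.4778,  0.0224,  1.5565, -0.0115,  1.1093, -0.0831]), 'joint_vel': array([-0.0011, -0.0027,  0.0006,  0.0003, -0.0009, -0.0013, -0.0001]), 'joint_torque': array([  0.0012, -59.6461,   1.6086, -28.1203,   0.0125,   0.0094,
         0.    ]), 'eef_pos': array([ 0.2606, -0.622 ,  0.2303]), 'tool_rot': array([-0.0009,  0.9804,  0.1971, -0.0003]), 'contact_force': array([ 0.3959, -0.7485,  0.0877]), 'torque': array([ 0.0236,  0.0144, -0.0385]), 'grasp_force': 0.0, 'gripper_width': 0.9991563142242181}
scene {'intrinsics': array([[390.1848,   0.    , 278.5347],
       [  0.    , 390.1848, 208.8844],
       [  0.    ,   0.    ,   1.    ]]), 'cam_to_world': array([[-0.7531, -0.5617,  0.3426,  0.8606],
       [ 0.6579, -0.6429,  0.3922,  0.3103],
       [-0.0001,  0.5208,  0.8537,  1.0058],
       [ 0.    ,  0.    ,  0.    ,  1.    ]])} 0.9958418367346938
top {'intrinsics': array([[426.0313,   0.    , 284.6993],
       [  0.    , 426.0313, 211.7088],
       [  0.    ,   0.    ,   1.    ]]), 'cam_to_world': array([[-0.0294,  0.9872, -0.1569,  0.2583],
       [-0.9995, -0.0305, -0.005 , -0.1246],
       [-0.0097,  0.1567,  0.9876,  1.5661],
       [ 0.    ,  0.    ,  0.    ,  1.    ]])} 0.9959056122448979
{'intrinsics': array([[348.6867,   0.    , 277.082 ],
       [  0.    , 348.6867, 207.7594],
       [  0.    ,   0.    ,   1.    ]]), 'mount': array([[-0.0001,  0.9595,  0.2819,  0.0726],
       [ 1.    , -0.0001,  0.0006, -0.0009],
       [ 0.0006,  0.2819, -0.9595, -0.1428],
       [ 0.    ,  0.    ,  0.    ,  1.    ]])}
```

View pics/scene0.png

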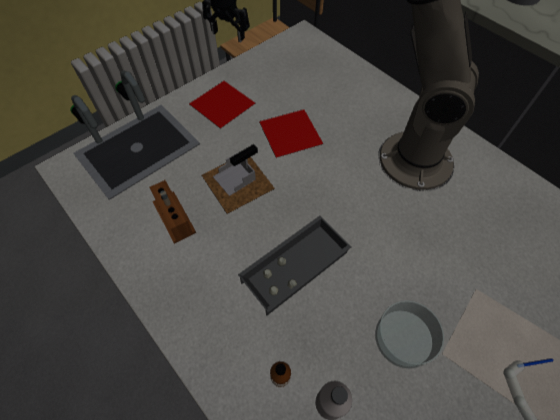

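View pics/top0.png

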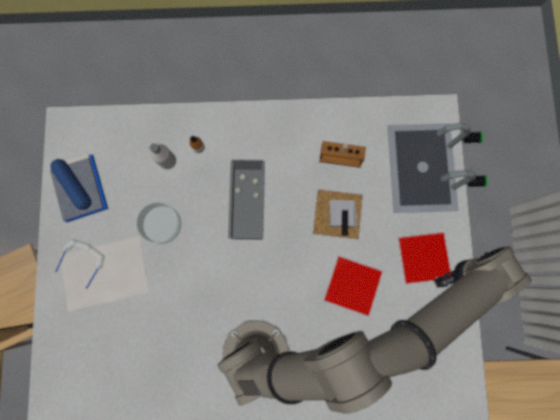

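Scene view: cork mat with the scoop at about (238,180), and red mats at (222,103) and (291,132). Tray is at (295,262), dish at (409,333), dropper at (281,373), washbottle at (335,400) and rack at (172,212).
Top view: mat-shaped things are at (338,214), which is brown cork with the scoop on it, and at (353,286) and (425,258), both red decoys. The brown one is meant. Next I measure and take an enlarged crop.

```bash
cat > h.py <<'E'
from station import *
import cv2,numpy as np
from scipy.spatial.transform import Rotation as R
np.set_printoptions(precision=4,suppress=True)
def cloud(d,K,T):
    v,u=np.mgrid[:d.shape[0],:d.shape[1]]
    c=np.stack([(u-K[0,2])/K[0,0]*d,-(v-K[1,2])/K[1,1]*d,-d],-1)
    return c@T[:3,:3].T+T[:3,3]
def ray(n,u,v,z):
    P=camera_params(n);K,T=P["intrinsics"],P["cam_to_world"]
    r=T[:3,:3]@np.array([(u-K[0,2])/K[0,0],-(v-K[1,2])/K[1,1],-1]);o=T[:3,3]
    return o+r*(z-o[2])/r[2]
def load(n):
    f=np.load(n+"0.npz");P=camera_params(n);return f["p"],f["d"],cloud(f["d"],P["intrinsics"],P["cam_to_world"])
def state():
    o=get_obs();q=o["tool_rot"];return o,R.from_quat(q[[1,2,3,0]])
E
python3 - <<'E'
from h import *
for n,(x0,y0,x1,y1) in dict(top=(140,120,380,250),scene=(140,130,460,420)).items():
    p,d,X=load(n)
    print(n,"bench z",[X[v,u,2].round(4) for u,v in([(290,180),(200,260)] if n=="top" else [(340,180),(180,290)])])
    hsv=cv2.cvtColor(p,cv2.COLOR_RGB2HSV); roi=np.zeros(d.shape,bool);roi[y0:y1,x0:x1]=1
    # boxes by heights/colour
    cork=roi&(hsv[...,0]>8)&(hsv[...,0]<22)&(hsv[...,1]>90)&(X[...,2]<.02)&(X[...,2]>-.01)
    def big(m):
        k,l,s,c=cv2.connectedComponentsWithStats(m.astype(np.uint8));return l==1+np.argmax(s[1:,4])
    m=big(cork);r=cv2.minAreaRect(X[m][:,:2].astype(np.float32)*1000);print("cork",r,X[m][:,2].mean())
    s=n=="top"
    # tray dark grey
    tm=roi&(hsv[...,2]<110)&(hsv[...,1]<70)&(X[...,2]>-.01)&(X[...,2]<.08)&(abs(X[...,1]+.02)<.16)&(X[...,0]>.4)
    m=big(tm);r=cv2.minAreaRect(X[m][:,:2].astype(np.float32)*1000);print("tray",r)
    hull=cv2.fillPoly(np.zeros(d.shape,np.uint8),[cv2.convexHull(np.argwhere(m)[:,::-1].astype(np.int32))],1)
    ch=(hull>0)&(hsv[...,2]>120)&cv2.erode(hull,np.ones((7,7))).astype(bool)
    k,l,st,c=cv2.connectedComponentsWithStats(ch.astype(np.uint8))
    for i in range(1,k):
        if st[i,4]>8: print("chip",c[i],st[i,4],ray(n,*c[i],.018))
    # scoop grip: black high
    g=roi&(X[...,2]>.07)&(X[...,2]<.11)&(hsv[...,2]<70)&(X[...,1]<-.15)
    if g.sum():
        g=big(g);t=X[g];print("grip",g.sum(),cv2.minAreaRect(t[:,:2].astype(np.float32)*1000),np.percentile(t[:,2],[50,95]))
    # dish : above bench
    dm=roi&(X[...,2]>.05)&(X[...,2]<.085)&(X[...,1]>.1)&(X[...,0]<.66)
    if dm.sum()>10:
        t=X[big(dm)];print("dish",dm.sum(),cv2.minEnclosingCircle(t[:,:2].astype(np.float32)*1000),t[:,2].max())
p,d,X=load("top");a=cv2.resize(p[170:255,120:380],None,fx=3,fy=3,interpolation=cv2.INTER_CUBIC)
cv2.imwrite("pics/crop1.png",a[...,::-1])
E
```

```text
top bench z [np.float64(-0.0016), np.float64(0.0036)]
cork ((493.2375183105469, -312.0102844238281), (162.11956787109375, 162.60604858398438), 81.78449249267578) 0.005246963010196353
tray ((552.11279296875, 20.760448455810547), (119.27072143554688, 286.3749084472656), 87.58068084716797)
chip [241.96 176.4 ] 25 [0.6426 0.0387 0.018 ]
chip [254.6923 180.4615] 26 [ 0.6256 -0.0085  0.018 ]
chip [237.1429 189.619 ] 21 [0.5928 0.0573 0.018 ]
chip [255.2273 194.7273] 22 [ 0.5714 -0.0095  0.018 ]
grip 134 ((447.5777587890625, -323.6260681152344), (18.515287399291992, 82.03324890136719), 87.31212615966797) [0.0967 0.1026]
dish 218 ((475.7907409667969, 340.47137451171875), 76.0054702758789) 0.07711848197506876
scene bench z [np.float64(0.001), np.float64(-0.0018)]
cork ((489.7668151855469, -311.159423828125), (170.71226501464844, 168.64334106445312), 81.48686218261719) 0.006779158863608999
tray ((673.5377197265625, -20.013427734375), (546.9986572265625, 319.9927978515625), 0.015495910309255123)
grip 576 ((711.4102783203125, -332.5557861328125), (158.2734375, 49.791812896728516), 79.94303894042969) [0.0809 0.0865]
dish 742 ((470.6221618652344, 340.71331787109375), 75.48236083984375) 0.07632831706554133
```

View pics/crop1.png

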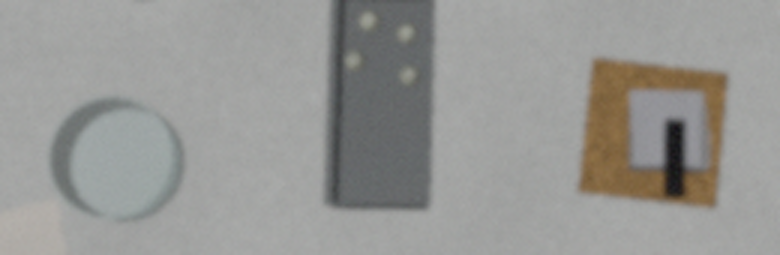

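The crop confirms the brown cork mat (crop (655,135)) with the scoop on it, black grip at crop (674,158), pan opening up the picture (+x). Now I go above the grip, tool leant 15° back.

```bash
cat >> h.py <<'E'
def toolR(yaw,lean):  # scoop yaw deg, body leant back deg (pan level); tool x along scoop x, z down
    return R.from_euler("z",yaw,degrees=True)*R.from_euler("y",-lean,degrees=True)*R.from_euler("x",180,degrees=True)
def plan(p,Rt,flip=False):
    o,Rc=state()
    d=(np.array(p)-o["eef_pos"])*1000; rv=(Rt*Rc.inv()).as_rotvec()
    n=int(np.ceil(max(np.linalg.norm(d)/62,np.linalg.norm(rv)/.185)))
    print("t",o["t"],"at",o["eef_pos"],"F",o["contact_force"],"shift mm",d.round(1),"turn",rv.round(3),"n",n,"per row",(d/n).round(1),(rv/n).round(3))
E
python3 - <<'E'
from h import *
Rt=toolR(-2.5,15);z=Rt.apply([0,0,1]);G=np.array([.4476,-.3236,.086])
plan(G+z*(.018-.10),Rt)
E
```

```text
t 0.1 at [ 0.2606 -0.6221  0.2304] F [0.5022 0.1785 0.4076] shift mm [165.8 299.4 -65.2] turn [ 0.045 -0.26  -0.438] n 6 per row [ 27.6  49.9 -10.9] [ 0.007 -0.043 -0.073]
```

```bash
python3 -m creep '[[1,21,37,-8,0.006,-0.032,-0.055],[1,21,37,-8,0.006,-0.032,-0.055],[1,21,37,-8,0.006,-0.032,-0.055],[1,21,37,-8,0.006,-0.032,-0.055]]' && python3 -m creep '[[1,21,37,-8,0.006,-0.032,-0.055],[1,21,37,-8,0.006,-0.032,-0.055],[1,20,37,-8,0.006,-0.032,-0.055],[1,20,40,-8,0.003,-0.035,-0.053],[1,0,0,0,0,0,0]]'
python3 - <<'E'
from h import *
Rt=toolR(-2.5,15);z=Rt.apply([0,0,1]);G=np.array([.4476,-.3236,.086])
plan(G+z*(.018-.10),Rt)
o,Rc=state();p,d=read_camera("wrist")
T=np.eye(4);T[:3,:3]=Rc.as_matrix();T[:3,3]=o["eef_pos"];C=camera_params("wrist");T=T@C["mount"]
X=cloud(d,C["intrinsics"],T);np.savez("w1.npz",p=p,d=d,X=X)
cv2.imwrite("pics/w1.png",p[...,::-1])
hsv=cv2.cvtColor(p,cv2.COLOR_RGB2HSV)
m=(X[...,2]>.085)&(X[...,2]<.108)&(hsv[...,2]<90)&(abs(X[...,1]+.324)<.06)&(X[...,0]<.55)
print(m.sum());t=X[m];print(cv2.minAreaRect(t[:,:2].astype(np.float32)*1000),np.percentile(t[:,2],[5,50,95]))
E
```

```text
t: 0.6
eef_pos: [0.3453, -0.4731, 0.1987]
tool_rot: [0.001, 0.994, 0.087, 0.065]
contact_force: [-0.7, -0.1, 1.3]
gripper_width: 1.002
grasp_force: 0.0
t: 1.23
eef_pos: [0.4272, -0.3194, 0.1663]
tool_rot: [0.001, 0.991, -0.019, 0.129]
contact_force: [-0.7, -0.3, 0.2]
gripper_width: 1.002
grasp_force: 0.0
t 1.225 at [ 0.4272 -0.3194  0.1663] F [-0.7249 -0.3466  0.2395] shift mm [-0.8 -3.3 -1. ] turn [-0.002 -0.002 -0.006] n 1 per row [-0.8 -3.3 -1. ] [-0.002 -0.002 -0.006]
4524
((448.11529541015625, -325.7291564941406), (21.962566375732422, 89.61856842041016), 86.7920150756836) [0.0966 0.0981 0.0993]
```

View pics/w1.png

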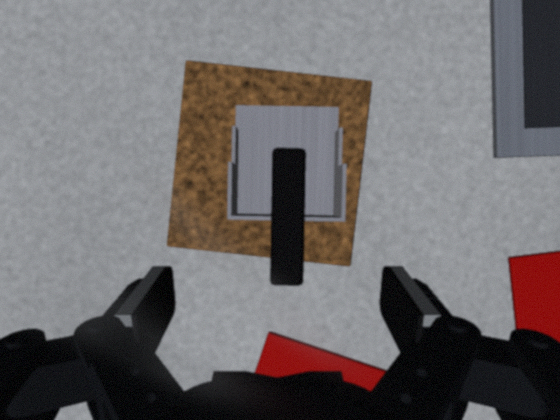

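The wrist view shows the grip at (288,217), between the open fingers. It measures 22 x 89.6 mm with its top at 98 mm, as it should be. Next: descend, grip, and lift.

```bash
python3 -m creep '[[1,1,-6,-4,0,0,-0.01],[1,7,-0.5,-26,0,0,0],[1,7,0,-26,0,0,0],[1,6,0,-22,0,0,0],[1,4.6,0,-19.7,0,0,0]]' 60 && python3 -m creep '[[1,0,0,0,0,0,0],[-1,0,0,0,0,0,0],[-1,0,0,0,0,0,0],[-1,0,0,0,0,0,0],[-1,0,0,0,0,0,0]]' 60 && python3 -m creep '[[-1,0,0,0,0,0,0],[-1,0,0,0,0,0,0],[-1,0,0,0,0,0,0]]' 60
```

```text
t: 1.9
eef_pos: [0.4522, -0.3323, 0.0685]
tool_rot: [0.004, 0.991, -0.028, 0.13]
contact_force: [-0.5, -0.3, 0.0]
gripper_width: 0.997
grasp_force: 0.0
t: 2.52
eef_pos: [0.4528, -0.3303, 0.0704]
tool_rot: [0.004, 0.991, -0.026, 0.131]
contact_force: [-1.2, -0.9, 3.8]
gripper_width: 0.248
grasp_force: 60.6
t: 2.9
eef_pos: [0.4528, -0.3303, 0.0704]
tool_rot: [0.004, 0.991, -0.026, 0.131]
contact_force: [-2.3, 1.2, 5.8]
gripper_width: 0.246
grasp_force: 60.9
```

```bash
python3 - <<'E'
from h import *
o,Rc=state()
Rs=R.from_euler("z",-3.1,degrees=True); p=o["eef_pos"]
base=np.array([p[0]-.0047,p[1],.086])+Rs.apply([.045,0,-.080])
base[2]=.006
np.savez("grasp.npz",off=Rc.inv().apply(base-p),rel=(Rc.inv()*Rs).as_quat())
print(base,Rc.inv().apply(base-p),(Rs*toolR(0,0)).as_quat(),(Rc*toolR(-3.1,15).inv()).as_rotvec())
E
cat >> h.py <<'E'
def scoop():
    g=np.load("grasp.npz");o,Rc=state();return o["eef_pos"]+Rc.apply(g["off"]),Rc*R.from_quat(g["rel"])
def splan(base,yaw,pitch,pt=(0,0,0)): # put scoop point pt at base, yaw deg, nose-up pitch deg
    g=np.load("grasp.npz");Rs=R.from_euler("z",yaw,degrees=True)*R.from_euler("y",-pitch,degrees=True)
    Rt=Rs*R.from_quat(g["rel"]).inv();b=np.array(base)-Rs.apply(pt);plan(b-Rt.apply(g["off"]),Rt)
    s,q=scoop();print("scoop base now",s,"lip",s+q.apply([.05,0,0]),"euler zyx",q.as_euler("ZYX",degrees=True).round(1))
E
python3 -m creep '[[-1,0,0,15,0,0,0],[-1,0,0,40,0,0,0],[-1,0,15,45,0,0,0],[-1,-5,40,40,0,0,0],[-1,-10,45,10,0,0,0]]' 60 && python3 -m creep '[[-1,-10,45,0,0,0,0],[-1,0,35,0,0,0,0],[-1,0,0,0,0,0,0],[-1,0,0,0,0,0,0]]' 60
python3 - <<'E'
from h import *
s,q=scoop();print(s,q.as_euler("ZYX",degrees=True))
o,Rc=state();p,d=read_camera("wrist")
T=np.eye(4);T[:3,:3]=Rc.as_matrix();T[:3,3]=o["eef_pos"];C=camera_params("wrist");T=T@C["mount"]
X=cloud(d,C["intrinsics"],T);np.savez("w2.npz",p=p,d=d,X=X)
cv2.imwrite("pics/w2.png",p[...,::-1])
E
```

```text
[ 0.4931 -0.3328  0.006 ] [0.0222 0.0002 0.0726] [ 0.9996 -0.027  -0.      0.    ] [-0.0012 -0.0005  0.0007]
t: 3.52
eef_pos: [0.4388, -0.2299, 0.2233]
tool_rot: [0.005, 0.991, -0.027, 0.133]
contact_force: [0.6, 0.9, -2.1]
gripper_width: 0.247
grasp_force: 60.0
t: 4.03
eef_pos: [0.4274, -0.1506, 0.2201]
tool_rot: [0.004, 0.991, -0.027, 0.131]
contact_force: [0.8, -1.2, -0.7]
gripper_width: 0.244
grasp_force: 59.8
[ 0.4676 -0.153   0.1557] [-3.1129  0.028   0.009 ]
```

View pics/w2.png

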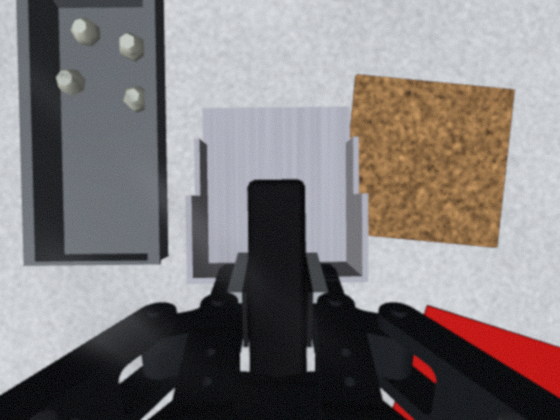

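The wrist view shows the scoop held straight. The tray is at left (20–167, 0–265) with chips at (85,32), (131,46), (70,82) and (134,98); the mat is at right. Next I fit the tray rims from this view's depth.

Run:
```python
from h import *
f=np.load("w2.npz");X,p,d=f["X"],f["p"],f["d"]
u=np.mgrid[:420,:560][1]
left=(u<175)&(d>0)
rim=left&(X[...,2]>.044)&(X[...,2]<.056)
t=X[rim];print(rim.sum(),np.percentile(t[:,2],[5,50,95]))
# side rims: right & left; profile by x slices
xs=np.arange(.44,.64,.02);L=[]
for x in xs:
    s=t[abs(t[:,0]-x)<.01][:,1]
    if len(s)>5:
        a=s[s<.02];b=s[s>=.02]; L.append([x,a.min(),a.max() if len(a) else 0,b.min() if len(b) else 0,b.max() if len(b) else 0])
print(np.array(L))
fl=X[left&(X[...,2]<.012)&(X[...,2]>-.004)&(cv2.cvtColor(p,cv2.COLOR_RGB2GRAY)<130)]
fl=fl[(fl[:,1]>-.03)&(fl[:,1]<.075)]
print("floor z",np.median(fl[:,2]),"y",np.percentile(fl[:,1],[1,99]),"xmin",np.percentile(fl[:,0],[1,99]))
n=t[(t[:,1]>-.02)&(t[:,1]<.06)];print("near rim x",np.percentile(n[:,0][n[:,0]<.5],[2,50,98]))
for c in [(85,32),(131,46),(70,82),(134,98)]: print(c,X[c[1],c[0]])
```

```text
8473 [0.0459 0.0501 0.0514]
[[ 0.44   -0.0399 -0.0279  0.0769  0.0897]
 [ 0.46   -0.0405 -0.0281  0.076   0.0886]
 [ 0.48   -0.0414 -0.0295  0.0747  0.0878]
 [ 0.5    -0.0426 -0.0305  0.0739  0.0878]
 [ 0.52   -0.0435 -0.0312  0.0732  0.0861]
 [ 0.54   -0.0443 -0.0324  0.0722  0.0859]
 [ 0.56   -0.0449 -0.0329  0.0712  0.0844]
 [ 0.58   -0.0459 -0.0341  0.0708  0.085 ]
 [ 0.6    -0.047  -0.0347  0.0696  0.0831]
 [ 0.62   -0.0476 -0.0356  0.0684  0.0815]]
floor z 0.004404132245320713 y [-0.0166  0.074 ] xmin [0.4141 0.6745]
near rim x [0.4069 0.4105 0.4135]
(85, 32) [0.6368 0.0309 0.0253]
(131, 46) [ 0.6188 -0.0155  0.0293]
(70, 82) [0.5879 0.0484 0.0266]
(134, 98) [ 0.5676 -0.0156  0.0302]
```

Run:
```python
from h import *
f=np.load("w2.npz");X,p,d=f["X"],f["p"],f["d"]
s,q=scoop()
P=q.inv().apply(X.reshape(-1,3)-s).reshape(X.shape)
v,u=np.mgrid[:420,:560]
b=(P[...,2]>.085)&(P[...,2]<.1)&(u>235)&(u<318)&(v<300)&(v>170)
t=P[b];print("bar y",np.percentile(t[:,1],[2,98]),"x front",t[:,0].max(),"z",np.median(t[:,2]))
fl=(abs(P[...,2])<.012)&(u>195)&(u<360)&(v>100)&(v<240);t=P[fl]
print("pan y",np.percentile(t[:,1],[1,99]),"lip x",np.percentile(t[:,0],99.5),"z",np.median(t[:,2]))
lip=t[t[:,0]>.03];print("lip z",np.median(lip[:,2]))
splan((.545-.072,.0233,.085),-2.5,0)
```

```text
bar y [-0.0101  0.0146] x front 0.00010805992095509924 z 0.09225318030768706
pan y [-0.0411  0.0458] lip x 0.050090610739592374 z 0.00241536519137485
lip z 0.0023766044288596366
t 4.075 at [ 0.4274 -0.151   0.2199] F [-0.3828 -0.1427 -1.3098] shift mm [  5.3 176.3 -70.6] turn [-0.    -0.001  0.012] n 4 per row [  1.3  44.1 -17.6] [-0.    -0.     0.003]
scoop base now [ 0.4676 -0.1534  0.1555] lip [ 0.5175 -0.1562  0.1555] euler zyx [-3.2  0.   0. ]
```

```bash
python3 -m creep '[[-1,1,35,0,0,0,0.003],[-1,1,45,-5,0,0,0.003],[-1,1,45,-20,0,0,0.003],[-1,1,35,-25,0,0,0.003],[-1,1,14,-21,0,0,0]]' && python3 -m creep '[[-1,0,0,0,0,0,0],[-1,0,0,0,0,0,0]]'
python3 - <<'E'
from h import *
splan((.545-.072,.021,.012),-2.5,0)
s,q=scoop()
o,Rc=state();p,d=read_camera("wrist")
T=np.eye(4);T[:3,:3]=Rc.as_matrix();T[:3,3]=o["eef_pos"];C=camera_params("wrist");T=T@C["mount"]
X=cloud(d,C["intrinsics"],T);np.savez("w3.npz",p=p,d=d,X=X)
cv2.imwrite("pics/w3.png",p[...,::-1])
P=q.inv().apply(X.reshape(-1,3)-s).reshape(X.shape)
rim=P[(X[...,2]>.046)&(X[...,2]<.054)&(P[...,0]>.06)]
for x in (.08,.11,.14):
    y=rim[abs(rim[:,0]-x)<.01][:,1]
    print(x,"inner y",np.percentile(y[y<0],[2,98]),np.percentile(y[y>0],[2,98]))
fl=P[(abs(P[...,2])<.012)&(abs(P[...,0]-.02)<.03)&(abs(P[...,1])<.055)];print("pan y",np.percentile(fl[:,1],[1,99]))
E
```

```text
t: 4.7
eef_pos: [0.4329, 0.025, 0.1481]
tool_rot: [0.003, 0.991, -0.02, 0.13]
contact_force: [0.4, -1.0, -0.9]
gripper_width: 0.252
grasp_force: 59.8
t: 4.95
eef_pos: [0.433, 0.0227, 0.1491]
tool_rot: [0.003, 0.991, -0.022, 0.13]
contact_force: [1.0, -0.4, -0.8]
gripper_width: 0.247
grasp_force: 59.8
t 4.95 at [0.433  0.0227 0.1491] F [ 1.0114 -0.4147 -0.8007] shift mm [ -0.3   0.3 -72.8] turn [-0.001 -0.001  0.001] n 2 per row [ -0.1   0.1 -36.4] [-0. -0.  0.]
scoop base now [0.4732 0.0207 0.0847] lip [0.5232 0.0185 0.0847] euler zyx [-2.5  0.   0. ]
0.08 inner y [-0.0609 -0.0499] [0.0559 0.0664]
0.11 inner y [-0.0608 -0.0499] [0.0559 0.0669]
0.14 inner y [-0.0605 -0.0499] [0.0558 0.0667]
pan y [-0.0414  0.0458]
```

View pics/w3.png

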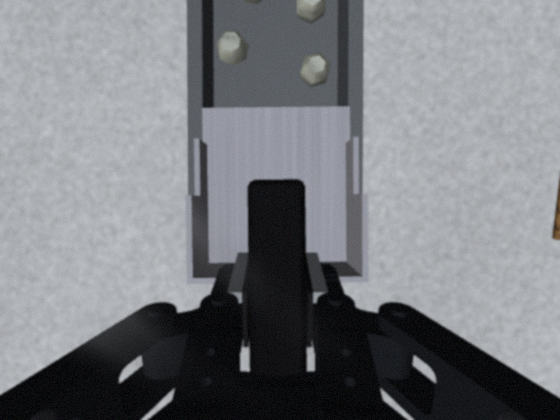

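The pan is parallel to the tray and centred within 1 mm, so I lower it.

```bash
python3 -m creep '[[-1,0,0.8,-25,0,0,0],[-1,0,0,-28,0,0,0],[-1,0,0,-20,0,0,0],[-1,0,0,-3,0,0,0],[-1,0,0,0,0,0,0]]' && python3 -m creep '[[-1,0,0,-2,0,0,0],[-1,0,0,-2,0,0,0],[-1,0,0,-1,0,0,0],[-1,0,0,0,0,0,0]]'
python3 - <<'E'
from h import *
splan((.545-.072,.021,.0045),-2.5,0)
E
```

```text
t: 5.62
eef_pos: [0.4332, 0.0243, 0.0734]
tool_rot: [0.003, 0.991, -0.021, 0.131]
contact_force: [-0.4, 0.1, -1.3]
gripper_width: 0.25
grasp_force: 59.8
t: 6.12
eef_pos: [0.433, 0.0246, 0.0683]
tool_rot: [0.003, 0.991, -0.021, 0.131]
contact_force: [-3.3, -0.6, 8.0]
gripper_width: 0.248
grasp_force: 61.2
t 6.125 at [0.433  0.0246 0.0683] F [-3.3235 -0.6387  7.9934] shift mm [-0.3 -1.6  0.6] turn [-0.     0.001 -0.001] n 1 per row [-0.3 -1.6  0.6] [-0.     0.001 -0.001]
scoop base now [0.4733 0.0227 0.004 ] lip [0.5233 0.0206 0.004 ] euler zyx [-2.4 -0.   0. ]
```

```bash
python3 -m creep '[[-1,0,-0.8,1.1,0,0.015,0],[-1,5,-0.2,0,0,0,0],[-1,8,-0.3,0,0,0,0],[-1,8,-0.4,0,0,0,0],[-1,8,-0.3,0,0,0,0]]' && python3 -m creep '[[-1,8,-0.3,0,0,0,0],[-1,8,-0.4,0,0,0,0],[-1,8,-0.3,0,0,0,0],[-1,8,-0.4,0,0,0,0],[-1,8,-0.3,0,0,0,0]]' && python3 -m creep '[[-1,8,-0.3,0,0,0,0],[-1,8,-0.4,0,0,0,0],[-1,8,-0.3,0,0,0,0],[-1,8,-0.4,0,0,0,0],[-1,8,-0.3,0,0,0,0]]'
python3 - <<'E'
from h import *
splan((.545,.0202,.004),-2.5,0,(-.08,0,0))
p,d=read_camera("wrist");cv2.imwrite("pics/w4.png",p[...,::-1])
E
```

```text
t: 6.75
eef_pos: [0.4625, 0.0228, 0.0689]
tool_rot: [0.003, 0.992, -0.021, 0.123]
contact_force: [-2.5, 0.3, 5.7]
gripper_width: 0.248
grasp_force: 60.8
t: 7.38
eef_pos: [0.5025, 0.0211, 0.0689]
tool_rot: [0.003, 0.992, -0.02, 0.123]
contact_force: [-2.7, 0.1, 7.0]
gripper_width: 0.247
grasp_force: 60.9
t: 8.0
eef_pos: [0.5424, 0.0194, 0.0689]
tool_rot: [0.003, 0.992, -0.02, 0.123]
contact_force: [-2.4, 0.3, 7.1]
gripper_width: 0.244
grasp_force: 61.0
t 8.0 at [0.5424 0.0194 0.0689] F [-2.3849  0.2949  7.1291] shift mm [42.3 -0.7 -0.6] turn [-0.001 -0.015 -0.002] n 1 per row [42.3 -0.7 -0.6] [-0.001 -0.015 -0.002]
scoop base now [0.5817 0.0175 0.004 ] lip [0.6316 0.0154 0.0032] euler zyx [-2.4  0.9  0. ]
```

View pics/w4.png

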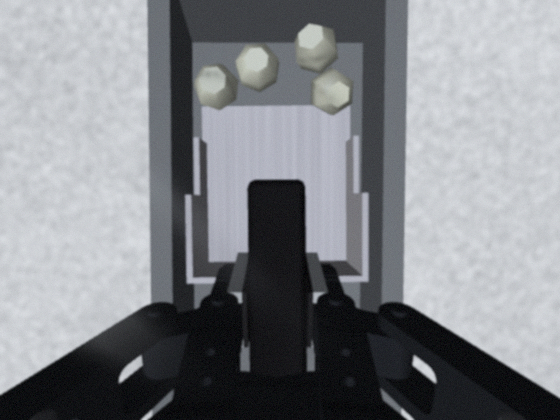

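The wrist view shows all four chips just ahead of the lip (row 105), at (216,87), (257,66), (316,48) and (332,92), with 43 mm left to the far wall. I push on slowly.

```bash
python3 -m creep '[[-1,5,-0.2,0,0,0,0],[-1,5,-0.2,0,0,0,0],[-1,5,-0.2,0,0,0,0],[-1,5,-0.3,0,0,0,0],[-1,5,-0.2,0,0,0,0]]' && python3 -m creep '[[-1,5,-0.2,0,0,0,0],[-1,5,-0.2,0,0,0,0],[-1,5,-0.2,0,0,0,0]]'
python3 - <<'E'
from h import *
import math
for th in (8,16,24):
    h=100*math.sin(math.radians(th))+1.5; x=(128+.364*h)/1000
    print(th);splan((.545+x*.99905,.0190-x*.0436,.004+h/1000),-2.45,th,(.05,0,0))
p,d=read_camera("wrist");cv2.imwrite("pics/w5.png",p[...,::-1])
E
```

```text
t: 8.68
eef_pos: [0.5666, 0.0182, 0.0687]
tool_rot: [0.003, 0.992, -0.02, 0.123]
contact_force: [-4.0, 0.7, 8.3]
gripper_width: 0.244
grasp_force: 61.0
t: 9.05
eef_pos: [0.5815, 0.0175, 0.0687]
tool_rot: [0.003, 0.992, -0.021, 0.123]
contact_force: [-13.4, 2.5, 16.1]
gripper_width: 0.244
grasp_force: 62.4
8
t 9.05 at [0.5815 0.0175 0.0687] F [-13.3768   2.4949  16.1337] shift mm [-1.3  0.1  1.8] turn [-0.006 -0.156 -0.   ] n 1 per row [-1.3  0.1  1.8] [-0.006 -0.156 -0.   ]
scoop base now [0.6207 0.0156 0.0037] lip [0.6707 0.0135 0.0029] euler zyx [-2.4  0.9 -0. ]
16
t 9.05 at [0.5815 0.0175 0.0687] F [-13.3768   2.4949  16.1337] shift mm [-2.5  0.1  1.3] turn [-0.012 -0.295 -0.   ] n 2 per row [-1.3  0.1  0.7] [-0.006 -0.148 -0.   ]
scoop base now [0.6207 0.0156 0.0037] lip [0.6707 0.0135 0.0029] euler zyx [-2.4  0.9 -0. ]
24
t 9.05 at [0.5815 0.0175 0.0687] F [-13.3768   2.4949  16.1337] shift mm [-1.9  0.1 -0.5] turn [-0.018 -0.435 -0.   ] n 3 per row [-0.6  0.  -0.2] [-0.006 -0.145 -0.   ]
scoop base now [0.6207 0.0156 0.0037] lip [0.6707 0.0135 0.0029] euler zyx [-2.4  0.9 -0. ]
```

View pics/w5.png

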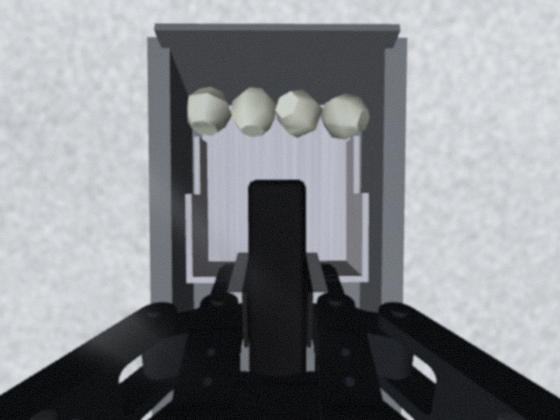

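All four chips lie in a row against the far wall over the blade, at (209,111), (253,112), (298,113) and (345,116). The outer two overhang the pan sides. I push in a little, shift left so the tray wall nudges the left chip inboard, and tilt nose-up along the wall.

```bash
python3 -m creep '[[-1,2.5,0,0,0,0,0],[-1,0,5,0,0,0,0],[-1,-1.9,0,1.2,-0.003,-0.078,0],[-1,-1.9,0,1.2,-0.003,-0.078,0],[-1,-0.6,0,-0.2,-0.003,-0.07,0]]' && python3 -m creep '[[-1,-0.6,0,-0.2,-0.003,-0.07,0],[-1,0.3,0,-0.9,-0.003,-0.07,0],[-1,0.3,0,-0.9,-0.003,-0.07,0],[-1,0,0,0,0,0,0],[-1,0,0,0,0,0,0]]'
python3 - <<'E'
from h import *
s,q=scoop();print(s,"lip",s+q.apply([.05,0,0]),"heel",s+q.apply([-.05,0,0]),q.as_euler("ZYX",degrees=True))
p,d=read_camera("wrist");cv2.imwrite("pics/w6.png",p[...,::-1])
E
```

```text
t: 9.72
eef_pos: [0.58, 0.0216, 0.0758]
tool_rot: [0.007, 0.976, -0.019, 0.218]
contact_force: [0.3, 0.7, -2.2]
gripper_width: 0.247
grasp_force: 60.0
t: 10.35
eef_pos: [0.6024, 0.0166, 0.1328]
tool_rot: [0.009, 0.963, -0.015, 0.271]
contact_force: [-0.8, -0.1, -2.6]
gripper_width: 0.244
grasp_force: 60.0
[0.6592 0.014  0.0824] lip [0.7071 0.0124 0.0965] heel [0.6112 0.0155 0.0683] [ -1.8507 -16.3894  -0.4323]
```

View pics/w6.png

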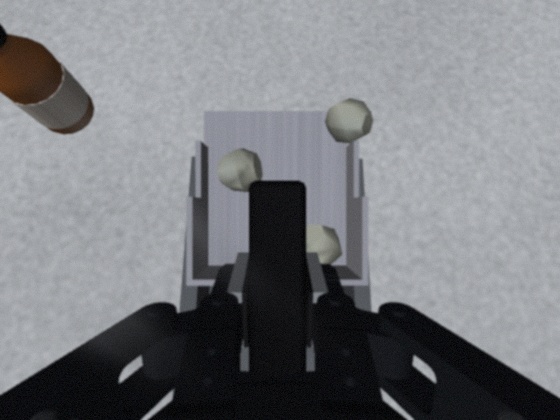

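The arm strayed: it stopped at a limit and the scoop rose out of the tray at 16° nose-up. Chips are at (240,170) and (322,245) inside the pan, and one is perched at the blade corner (349,121). I check the joints first.

Run:
```python
from h import *
o,_=state();print(o["q"],o["joint_vel"],o["t"])
```

```text
[-0.1172  0.3104 -0.0968  2.2357  1.2034  0.1698 -2.9585] [-0.0003  0.0085  0.0004  0.0036  0.0006 -0.0024 -0.0012] 10.4
```

Joint 6 is at its lower limit (0.17) and joint 7 at its end: too much lean this close in. I back out of the limit gently, back over the tray, with a small trial first.

```bash
python3 -m creep '[[-1,-1,0,0,0,0.02,0],[-1,-2,0,0,0,0.02,0]]'
python3 - <<'E'
from h import *
s,q=scoop();o,_=state();print(o["q"]);print(s,"lip",s+q.apply([.05,0,0]),"heel",s+q.apply([-.05,0,0]),q.as_euler("ZYX",degrees=True))
E
```

```text
t: 10.65
eef_pos: [0.5989, 0.0168, 0.132]
tool_rot: [0.009, 0.968, -0.015, 0.25]
contact_force: [-0.5, -1.0, -2.9]
gripper_width: 0.244
grasp_force: 60.0
[-0.009   0.3162 -0.218   2.2065  0.9739  0.228  -2.7147]
[0.6535 0.0142 0.0793] lip [0.702  0.0127 0.0914] heel [0.605  0.0157 0.0672] [ -1.786  -13.9747  -0.5267]
```

```bash
python3 -m creep '[[-1,-3,0,0,0,0.015,0],[-1,-4,0,0,0,0.015,0],[-1,-5,0,0,0,0.01,0],[-1,-5,0,0,0,0,0],[-1,-5,0,0,0,0,0]]' && python3 -m creep '[[-1,-5,0,0,0,0,0],[-1,-5,0,0,0,0,0],[-1,-4,0,0,0,0,0],[-1,-3,0,0,0,0,0],[-1,-2,0,0,0,0,0]]'
python3 - <<'E'
from h import *
s,q=scoop();o,_=state();print(o["q"]);print(s,"lip",s+q.apply([.05,0,0]),"heel",s+q.apply([-.05,0,0]),q.as_euler("ZYX",degrees=True))
p,d=read_camera("wrist");a=p[90:300,150:410];p2,d=read_camera("top");b=p2[140:260,130:290];p3,_=read_camera("scene");c=p3[180:330,200:380]
r=lambda i:cv2.resize(i,(400,300),interpolation=cv2.INTER_CUBIC)
cv2.imwrite("pics/w7.png",np.vstack([np.hstack([r(a),r(b)]),np.hstack([r(c),r(p)])])[...,::-1])
E
```

```text
t: 11.28
eef_pos: [0.5769, 0.0166, 0.1326]
tool_rot: [0.009, 0.973, -0.014, 0.232]
contact_force: [-0.3, 0.7, -2.9]
gripper_width: 0.251
grasp_force: 60.0
t: 11.9
eef_pos: [0.5584, 0.0167, 0.1329]
tool_rot: [0.009, 0.973, -0.014, 0.232]
contact_force: [0.3, -0.5, -2.2]
gripper_width: 0.249
grasp_force: 60.0
[ 0.046   0.268  -0.2907  2.2614  0.8832  0.2572 -2.6384]
[0.6109 0.0141 0.0782] lip [0.6599 0.0126 0.0884] heel [0.562  0.0156 0.0679] [ -1.7533 -11.826   -0.6019]
```

View pics/w7.png

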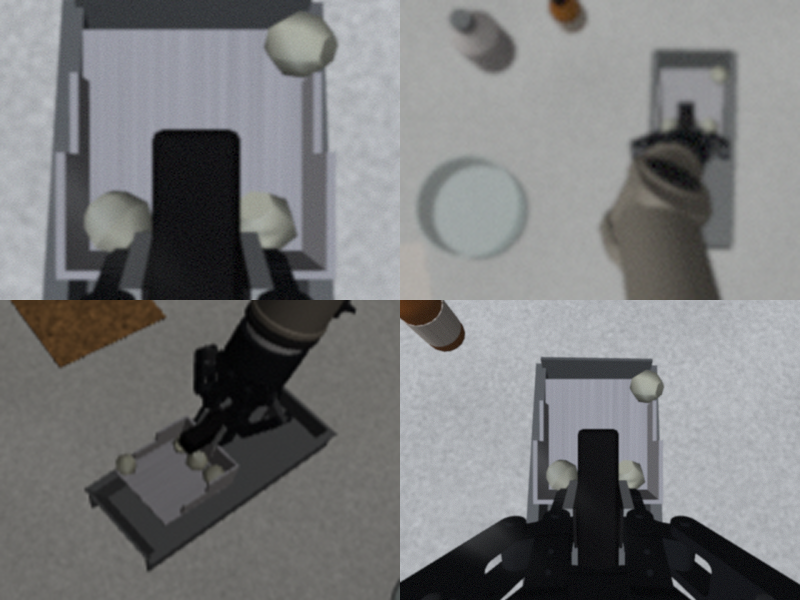

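Three chips are in the rear of the pan; the fourth is perched on the blade's right corner (crop (300,43)). I roll the pan left while it is nose-up over the tray, so that this one slides back and inward.

```bash
python3 -m creep '[[-1,0,3,0,-0.05,0,0],[-1,0,3,0,-0.05,0,0],[-1,0,3,0,-0.05,0,0],[-1,0,0,0,0,0,0]]'
python3 - <<'E'
from h import *
s,q=scoop();o,_=state();print(o["q"]);print(s,"lip",s+q.apply([.05,0,0]),"heel",s+q.apply([-.05,0,0]),s+q.apply([-.05,.046,0]),q.as_euler("ZYX",degrees=True))
E
```

```text
t: 12.55
eef_pos: [0.5588, 0.0274, 0.1328]
tool_rot: [0.081, 0.969, 0.004, 0.233]
contact_force: [0.1, -0.1, -3.1]
gripper_width: 0.247
grasp_force: 60.0
[-0.1481  0.2808 -0.2149  2.2542  1.0747  0.4147 -2.8665]
[0.6114 0.0169 0.079 ] lip [0.6603 0.0171 0.0894] heel [0.5625 0.0168 0.0687] [0.5639 0.0622 0.0614] [  0.2033 -11.9549  -9.3199]
```

```bash
python3 -m creep '[[-1,0,3,1,-0.05,0,0.05],[-1,0,3,1,-0.05,0,0.05],[-1,0,2,0,-0.04,0,0.02],[-1,0,0,0,0,0,0],[-1,0,0,0,0,0,0]]'
python3 - <<'E'
from h import *
s,q=scoop();o,_=state();print(o["q"]);print(s,"lip",s+q.apply([.05,0,0]),"heel",s+q.apply([-.05,0,0]),s+q.apply([-.05,.046,0]),q.as_euler("ZYX",degrees=True))
p,d=read_camera("wrist");g=p[80:300,150:410].astype(int)
cv2.imwrite("pics/w8.png",p[...,::-1])
hsv=cv2.cvtColor(p,cv2.COLOR_RGB2HSV)
Rc=R.from_quat(o["tool_rot"][[1,2,3,0]]);T=np.eye(4);T[:3,:3]=Rc.as_matrix();T[:3,3]=o["eef_pos"];C=camera_params("wrist");T=T@C["mount"]
X=cloud(d,C["intrinsics"],T);P=q.inv().apply(X.reshape(-1,3)-s).reshape(X.shape)
m=(P[...,2]>.01)&(P[...,2]<.04)&(abs(P[...,1])<.056)&(P[...,0]<.07)&(P[...,0]>-.047)&(hsv[...,1]>20)&(hsv[...,0]<45)&(hsv[...,0]>15)
k,l,st,c=cv2.connectedComponentsWithStats(m.astype(np.uint8))
for i in range(1,k):
    if st[i,4]>60: print(c[i].round(),st[i,4],np.median(P[l==i],0))
E
```

```text
t: 13.18
eef_pos: [0.5585, 0.0334, 0.1348]
tool_rot: [0.135, 0.959, 0.077, 0.236]
contact_force: [-1.0, 0.5, -2.7]
gripper_width: 0.25
grasp_force: 60.1
[-0.2167  0.2928 -0.2168  2.2602  1.1862  0.5078 -2.8674]
[0.6123 0.0216 0.0825] lip [0.6608 0.0289 0.0923] heel [0.5638 0.0144 0.0728] [0.56   0.0582 0.0592] [  8.5199 -11.2809 -17.4993]
```

I have used all ten picture views, so from here I check by numbers: lumps above the pan floor in the scoop frame.

```bash
cat >> h.py <<'E'
def chips(save=None):
    s,q=scoop();o,Rc=state();p,d=read_camera("wrist")
    T=np.eye(4);T[:3,:3]=Rc.as_matrix();T[:3,3]=o["eef_pos"];C=camera_params("wrist");T=T@C["mount"]
    X=cloud(d,C["intrinsics"],T);P=q.inv().apply(X.reshape(-1,3)-s).reshape(X.shape)-[0,.0023,0]
    V=p.max(-1).astype(int);S=V-p.min(-1)
    z=P[...,2];m=(z>.009)&(z<.032)&(abs(P[...,1])<.06)&(P[...,0]<.075)&(P[...,0]>-.046)&(V>90)
    m&=~((abs(P[...,1])>.0395)&(P[...,0]<.0275)&(S<8))
    m=cv2.morphologyEx(m.astype(np.uint8),cv2.MORPH_OPEN,np.ones((5,5)))
    k,l,st,c=cv2.connectedComponentsWithStats(m)
    for i in range(1,k):
        if st[i,4]>80:
            t=P[l==i];print("lump px",c[i].round(),st[i,4],"scoop xyz",np.median(t,0),"y",np.percentile(t[:,1],[2,98]),"x",np.percentile(t[:,0],[2,98]),"rgb",p[l==i].mean(0).round())
    return p,X,P
E
python3 -c "
from h import *
chips()"
```

```text
lump px [356. 150.] 81 scoop xyz [ 0.021  -0.0452  0.0244] y [-0.0466 -0.0439] x [0.0166 0.0244] rgb [144. 147. 156.]
lump px [356. 173.] 158 scoop xyz [ 0.0076 -0.0453  0.0246] y [-0.0467 -0.0439] x [-0.0002  0.0154] rgb [145. 147. 156.]
lump px [225. 221.] 2453 scoop xyz [-0.0178  0.0284  0.0245] y [0.0185 0.0383] x [-0.0421  0.0018] rgb [134. 138. 130.]
lump px [321. 243.] 855 scoop xyz [-0.0314 -0.0258  0.026 ] y [-0.034 -0.018] x [-0.0423 -0.0224] rgb [139. 142. 134.]
```

The perched chip has slid in: the left lump spans 44 mm, so two chips, plus the right one and one behind the bar. I roll back to level and lift over the tray.

```bash
python3 -m creep '[[-1,0,-3,2,0.04,0,0],[-1,0,-3,6,0.05,0,0],[-1,0,-3,8,0.05,0,0],[-1,0,-3,8,0.05,0,0],[-1,0,-3,8,0.05,0,0]]' && python3 -m creep '[[-1,0,-3,6,0.05,0,0],[-1,0,0,4,0.01,0.02,0],[-1,0,0,2,0,0.02,0],[-1,0,0,0,0,0,0]]';python3 - <<'E'
from h import *
a,X,P=chips();splan((.473,.336,.10),100,5,(.05,0,0));print(get_obs()["q"])
np.savez("w9.npz",p=a,X=X,P=P)
m=(X[...,2]<.04)&(X[...,2]>.012)&(a.max(-1)>110)&(P[...,0]>.06);print("bright bumps in tray ahead",m.sum())
E
```

```text
t: 13.9
eef_pos: [0.5583, 0.018, 0.1671]
tool_rot: [0.02, 0.969, 0.048, 0.243]
contact_force: [-1.0, -0.4, -2.5]
gripper_width: 0.245
grasp_force: 60.1
t: 14.4
eef_pos: [0.5588, 0.0149, 0.1791]
tool_rot: [-0.01, 0.973, 0.04, 0.225]
contact_force: [0.6, -0.1, -2.9]
gripper_width: 0.246
grasp_force: 60.1
lump px [198. 149.] 85 scoop xyz [0.0209 0.0436 0.0242] y [0.0422 0.0449] x [0.0164 0.0254] rgb [134. 137. 146.]
lump px [357. 172.] 210 scoop xyz [ 0.0081 -0.0455  0.0243] y [-0.047  -0.0439] x [-0.0019  0.0186] rgb [133. 135. 144.]
lump px [242. 207.] 422 scoop xyz [-0.0116  0.0189  0.0235] y [0.0155 0.0238] x [-0.021  -0.0024] rgb [131. 134. 126.]
lump px [224. 245.] 1048 scoop xyz [-0.0329  0.0294  0.0245] y [0.0202 0.0384] x [-0.0431 -0.0232] rgb [129. 131. 124.]
lump px [320. 242.] 769 scoop xyz [-0.0314 -0.0249  0.0261] y [-0.0329 -0.0178] x [-0.0412 -0.0222] rgb [135. 137. 128.]
t 14.45 at [0.5584 0.015  0.1788] F [-0.5263  0.5163 -1.751 ] shift mm [-69.1 226.8 -22.6] turn [-0.095  0.071  1.661] n 9 per row [-7.7 25.2 -2.5] [-0.011  0.008  0.185]
scoop base now [0.6102 0.0192 0.1234] lip [0.6591 0.0232 0.1329] euler zyx [  4.7 -11.    0.1]
[ 0.2905  0.2052 -0.4921  2.2034  0.4275  0.3279 -2.0341]
bright bumps in tray ahead 67
```

```bash
python3 -m creep '[[-1,-2,6,0,-0.003,0.002,0.04],[-1,-4,10,0,-0.005,0.004,0.08],[-1,-4,11,0,-0.005,0.004,0.085],[-1,-4,11,0,-0.005,0.004,0.085],[-1,-4,11,0,-0.005,0.004,0.085]]' && python3 -m creep '[[-1,-4,11,0,-0.005,0.004,0.085],[-1,-4,11,0,-0.005,0.004,0.085],[-1,-4,11,0,-0.005,0.004,0.085],[-1,-4,11,0,-0.005,0.004,0.085],[-1,-4,11,0,-0.005,0.004,0.085]]' && python3 -m creep '[[-1,-4,11,0,-0.005,0.004,0.085],[-1,-4,11,0,-0.005,0.004,0.085],[-1,-4,11,0,-0.005,0.004,0.085],[-1,-4,11,0,-0.005,0.004,0.085],[-1,-4,11,0,-0.005,0.004,0.085]]' && python3 -m creep '[[-1,-4,11,0,-0.005,0.004,0.085],[-1,-4,11,0,-0.005,0.004,0.085],[-1,-3,9,0,-0.005,0.004,0.085],[-1,-2,7,0,-0.005,0.004,0.085],[-1,0,4,0,-0.005,0.003,0.06]]';python3 - <<'E'
from h import *
a,X,P=chips();splan((.473,.325,.088),100,5,(.05,0,0));print(get_obs()["q"])
v,u=np.mgrid[:420,:560]
m=(X[...,2]>.064)&(X[...,2]<.078)&(P[...,0]>.056)&(abs(X[...,0]-.473)<.1)&(X[...,1]>.24)
t=X[m][:,:2].astype(np.float32);print(m.sum(),t.min(0),t.max(0))
A=np.c_[2*t,np.ones(len(t))];c=np.linalg.lstsq(A,(t**2).sum(1),rcond=None)[0];print("dish fit",c[:2],np.sqrt(c[2]+(c[:2]**2).sum()))
E
```

```text
t: 15.08
eef_pos: [0.5398, 0.0648, 0.1784]
tool_rot: [-0.041, 0.95, 0.226, 0.21]
contact_force: [-0.2, 0.1, -1.5]
gripper_width: 0.246
grasp_force: 60.1
t: 15.7
eef_pos: [0.5199, 0.1195, 0.1783]
tool_rot: [-0.075, 0.884, 0.423, 0.184]
contact_force: [-0.0, 0.1, -2.6]
gripper_width: 0.251
grasp_force: 60.1
t: 16.32
eef_pos: [0.5001, 0.1744, 0.1781]
tool_rot: [-0.105, 0.778, 0.602, 0.15]
contact_force: [0.4, -0.2, -2.2]
gripper_width: 0.249
grasp_force: 60.1
t: 16.95
eef_pos: [0.4874, 0.2166, 0.1782]
tool_rot: [-0.129, 0.645, 0.745, 0.111]
contact_force: [-0.2, 0.5, -2.0]
gripper_width: 0.25
grasp_force: 60.1
lump px [356. 167.] 310 scoop xyz [ 0.0116 -0.047   0.0242] y [-0.0484 -0.0457] x [-0.0037  0.0262] rgb [135. 137. 146.]
lump px [241. 206.] 452 scoop xyz [-0.0105  0.0176  0.0231] y [0.0141 0.0219] x [-0.0203 -0.0002] rgb [116. 118. 111.]
lump px [226. 243.] 1266 scoop xyz [-0.0311  0.0262  0.0239] y [0.016  0.0373] x [-0.0416 -0.0219] rgb [128. 131. 124.]
lump px [322. 241.] 873 scoop xyz [-0.0302 -0.0277  0.0255] y [-0.0369 -0.0199] x [-0.0395 -0.0216] rgb [132. 135. 127.]
t 17.0 at [0.4879 0.2172 0.1785] F [ 1.0253  0.5786 -2.1533] shift mm [  1.5  13.6 -34.3] turn [ 0.007 -0.001  0.03 ] n 1 per row [  1.5  13.6 -34.3] [ 0.007 -0.001  0.03 ]
scoop base now [0.4815 0.2621 0.1176] lip [0.4743 0.3115 0.1216] euler zyx [98.3 -4.6  0.1]
[ 0.5883  0.6009 -1.2132  1.9489  0.3225  0.8449 -0.5757]
2746 [0.3995 0.3118] [0.5485 0.4157]
dish fit [0.4739 0.3406] 0.07184765305031844
```

The chips ride steady. The dish is confirmed at (0.474, 0.341). Lower, and work out the tip about the lip.

```bash
python3 -m creep '[[-1,0,3,-6,0,0,0],[-1,0,3,-9,0,0,0],[-1,1,3,-9,0,0,0],[-1,0,2,-6,0,0,0],[-1,0,0,-2,0,0,0]]';python3 - <<'E'
from h import *
for p in (-8,-16,-24,-32,-40): splan((.4735,.322,.086),98.3,p,(.05,0,0))
print(get_obs()["q"])
E
```

```text
t: 17.62
eef_pos: [0.4882, 0.2278, 0.1463]
tool_rot: [-0.129, 0.646, 0.744, 0.112]
contact_force: [0.2, -0.6, -2.3]
gripper_width: 0.245
grasp_force: 60.1
t 17.625 at [0.4882 0.2278 0.1463] F [ 0.1584 -0.6097 -2.3181] shift mm [-3.3 14.6 16. ] turn [-0.218 -0.034  0.005] n 2 per row [-1.7  7.3  8. ] [-0.109 -0.017  0.002]
scoop base now [0.4819 0.2727 0.0854] lip [0.475  0.3221 0.0895] euler zyx [98.  -4.6  0.1]
t 17.625 at [0.4882 0.2278 0.1463] F [ 0.1584 -0.6097 -2.3181] shift mm [-5.  25.9 26.4] turn [-0.356 -0.054  0.005] n 2 per row [-2.5 12.9 13.2] [-0.178 -0.027  0.002]
scoop base now [0.4819 0.2727 0.0854] lip [0.475  0.3221 0.0895] euler zyx [98.  -4.6  0.1]
t 17.625 at [0.4882 0.2278 0.1463] F [ 0.1584 -0.6097 -2.3181] shift mm [-6.8 38.5 35.2] turn [-0.495 -0.073  0.005] n 3 per row [-2.3 12.8 11.7] [-0.165 -0.024  0.002]
scoop base now [0.4819 0.2727 0.0854] lip [0.475  0.3221 0.0895] euler zyx [98.  -4.6  0.1]
t 17.625 at [0.4882 0.2278 0.1463] F [ 0.1584 -0.6097 -2.3181] shift mm [-8.8 52.2 42.1] turn [-0.633 -0.093  0.005] n 4 per row [-2.2 13.  10.5] [-0.158 -0.023  0.001]
scoop base now [0.4819 0.2727 0.0854] lip [0.475  0.3221 0.0895] euler zyx [98.  -4.6  0.1]
t 17.625 at [0.4882 0.2278 0.1463] F [ 0.1584 -0.6097 -2.3181] shift mm [-10.9  66.7  47. ] turn [-0.771 -0.113  0.005] n 5 per row [-2.2 13.3  9.4] [-0.154 -0.023  0.001]
scoop base now [0.4819 0.2727 0.0854] lip [0.475  0.3221 0.0895] euler zyx [98.  -4.6  0.1]
[ 0.5252  0.6355 -1.1577  1.9704  0.3659  0.7808 -0.616 ]
```

```bash
python3 -m creep '[[-1,-1.6,7,8,-0.109,-0.017,0.002],[-1,-1.6,7.3,8,-0.109,-0.017,0.002],[-1,-1,5.6,5.2,-0.069,-0.01,0],[-1,-1,5.6,5.2,-0.069,-0.01,0]]';python3 - <<'E'
from h import *
for p in (-24,-32): splan((.4735,.322,.084),98.3,p,(.05,0,0))
print(get_obs()["q"])
E
```

```text
t: 18.12
eef_pos: [0.4833, 0.2539, 0.1739]
tool_rot: [0.008, 0.654, 0.757, -0.005]
contact_force: [0.5, -0.5, -2.9]
gripper_width: 0.246
grasp_force: 60.1
t 18.125 at [0.4833 0.2539 0.1739] F [ 0.5411 -0.5341 -2.9484] shift mm [-1.9 12.4  5.6] turn [-0.137 -0.018  0.   ] n 1 per row [-1.9 12.4  5.6] [-0.137 -0.018  0.   ]
scoop base now [0.4807 0.2746 0.1009] lip [0.4738 0.3222 0.0871] euler zyx [98.2 16.1 -0.1]
t 18.125 at [0.4833 0.2539 0.1739] F [ 0.5411 -0.5341 -2.9484] shift mm [-3.9 26.1 12.5] turn [-0.275 -0.038  0.   ] n 2 per row [-1.9 13.   6.3] [-0.138 -0.019  0.   ]
scoop base now [0.4807 0.2746 0.1009] lip [0.4738 0.3222 0.0871] euler zyx [98.2 16.1 -0.1]
[ 0.1486  0.5146 -0.9853  1.8726  0.5162  1.0384 -0.9102]
```

Exact tracking. I tip on slowly through 20–32°.

```bash
python3 -m creep '[[-1,-1,6,2.8,-0.069,-0.009,0],[-1,-1,6.4,2.8,-0.068,-0.009,0],[-1,0,0,0,0,0,0],[-1,0,0,0,0,0,0]]' && python3 -m creep '[[-1,-1,6.8,3.4,-0.069,-0.01,0],[-1,-1,6.9,3.4,-0.069,-0.01,0],[-1,0,0,0,0,0,0],[-1,0,0,0,0,0,0],[-1,0,0,0,0,0,0]]';python3 - <<'E'
from h import *
a,X,P=chips()
for p in (-42,): splan((.4735,.322,.086),98.3,p,(.05,0,0))
print(get_obs()["q"])
m=(X[...,2]<.045)&(X[...,2]>.012)&(np.hypot(X[...,0]-.474,X[...,1]-.34)<.066)
m=cv2.morphologyEx(m.astype(np.uint8),cv2.MORPH_OPEN,np.ones((5,5)));k,l,st,c=cv2.connectedComponentsWithStats(m)
for i in range(1,k):
    if st[i,4]>80: print("dish lump",st[i,4],np.median(X[l==i],0))
E
```

```text
t: 18.62
eef_pos: [0.4814, 0.2651, 0.1786]
tool_rot: [0.058, 0.652, 0.754, -0.05]
contact_force: [0.6, -0.2, -2.1]
gripper_width: 0.245
grasp_force: 60.2
t: 19.25
eef_pos: [0.4798, 0.2778, 0.1855]
tool_rot: [0.111, 0.648, 0.748, -0.096]
contact_force: [0.2, -0.3, -1.5]
gripper_width: 0.248
grasp_force: 60.2
lump px [355. 155.] 167 scoop xyz [ 0.0184 -0.0467  0.0248] y [-0.0483 -0.0456] x [0.0095 0.0264] rgb [136. 138. 147.]
t 19.3 at [0.4798 0.278  0.1856] F [ 0.7993  0.4504 -1.4706] shift mm [-3.  20.2  8.7] turn [-0.175 -0.026  0.003] n 1 per row [-3.  20.2  8.7] [-0.175 -0.026  0.003]
scoop base now [0.4799 0.2782 0.1096] lip [0.4739 0.3202 0.0832] euler zyx [98.2 31.9  0.1]
[-0.1347  0.5612 -0.8769  1.7635  0.6415  1.3108 -1.1026]
dish lump 342 [0.435  0.3689 0.0268]
dish lump 1141 [0.4583 0.3603 0.0279]
dish lump 804 [0.522  0.3273 0.0264]
```

```bash
python3 -m creep '[[-1,-1.5,10,4.4,-0.087,-0.013,0],[-1,-1.5,10,4.4,-0.087,-0.013,0],[-1,0,0,0,0,0,0],[-1,0,0,0,0,0,0],[-1,0,0,0,0,0,0]]';python3 - <<'E'
from h import *
a,X,P=chips()
g=cv2.cvtColor(a,cv2.COLOR_RGB2HSV)
m=(X[...,2]<.05)&(X[...,2]>.012)&(np.hypot(X[...,0]-.474,X[...,1]-.34)<.066)
m=cv2.morphologyEx(m.astype(np.uint8),cv2.MORPH_OPEN,np.ones((5,5)));k,l,st,c=cv2.connectedComponentsWithStats(m)
for i in range(1,k):
    if st[i,4]>80: print("dish lump",c[i].round(),st[i,2:5],np.median(X[l==i],0),a[l==i].mean(0).round())
splan((.4735,.25,.13),98.3,0,(.05,0,0))
E
```

```text
t: 19.92
eef_pos: [0.4769, 0.2978, 0.1945]
tool_rot: [0.176, 0.637, 0.735, -0.152]
contact_force: [0.7, -0.2, -1.2]
gripper_width: 0.243
grasp_force: 60.3
lump px [198. 176.] 200 scoop xyz [0.0062 0.0417 0.0253] y [0.0404 0.043 ] x [-0.0047  0.017 ] rgb [138. 140. 150.]
dish lump [261.  14.] [  38   32 1006] [0.4583 0.3596 0.0285] [134. 137. 129.]
dish lump [340.  71.] [ 33  34 851] [0.5215 0.3284 0.0261] [133. 136. 128.]
t 19.975 at [0.4769 0.2979 0.1946] F [ 0.3982  0.7536 -1.2431] shift mm [   9.4 -137.3   -0.2] turn [0.725 0.105 0.003] n 4 per row [  2.3 -34.3  -0.1] [0.181 0.026 0.001]
scoop base now [0.479  0.285  0.1198] lip [0.4738 0.3218 0.0863] euler zyx [98.1 42.  -0. ]
```

```bash
python3 -m creep '[[-1,1,-10,5,0.09,0.013,0],[-1,1,-18,3,0.09,0.013,0],[-1,1,-18,0,0.09,0.013,0],[-1,1,-18,0,0.09,0.013,0],[-1,1,-18,0,0.09,0.013,0]]' && python3 -m creep '[[-1,1,-18,0,0.09,0.013,0],[-1,1,-18,0,0.09,0.013,0],[-1,2,-18,0,0.095,0.014,0],[-1,0,0,0,0,0,0]]';python3 - <<'E'
from h import *
chips()
for n in ("top","scene"):
    p,d=read_camera(n);C=camera_params(n);X=cloud(d,C["intrinsics"],C["cam_to_world"])
    cv2.imwrite(f"pics/{n}_after.png",p[...,::-1])
    g=cv2.GaussianBlur(p,(0,0),1).astype(int)
    yel=(g[...,0]-g[...,2]) # chips are warmer than dish/aluminium
    for nm,reg in dict(dish=np.hypot(X[...,0]-.474,X[...,1]-.34)<.075,tray=(abs(X[...,0]-.55)<.15)&(abs(X[...,1]-.02)<.07)).items():
        reg=reg&(X[...,2]<.06)
        w=reg&(yel>0)&(p.max(-1)>80);k,l,st,c=cv2.connectedComponentsWithStats(w.astype(np.uint8))
        print(n,nm,"bg",np.median(p[reg],0),[(c[i].round(),int(st[i,4]),np.median(X[l==i],0).round(3)) for i in range(1,k) if st[i,4]>6])
splan((.4925,-.3335,.12),-3,0);print(get_obs()["q"])
E
```

```text
t: 20.6
eef_pos: [0.4816, 0.2157, 0.2028]
tool_rot: [0.006, 0.655, 0.756, -0.004]
contact_force: [-0.4, -0.4, -1.7]
gripper_width: 0.243
grasp_force: 60.2
t: 21.1
eef_pos: [0.4863, 0.1577, 0.2012]
tool_rot: [-0.098, 0.652, 0.747, 0.085]
contact_force: [-0.3, -0.0, -1.7]
gripper_width: 0.25
grasp_force: 60.2
lump px [356. 156.] 168 scoop xyz [ 0.0177 -0.047   0.0242] y [-0.0484 -0.0457] x [0.0098 0.0261] rgb [134. 136. 145.]
lump px [356. 184.] 135 scoop xyz [ 0.0025 -0.0471  0.0244] y [-0.0484 -0.0457] x [-0.0048  0.0087] rgb [134. 136. 145.]
top dish bg [155. 160. 158.] [(array([165., 210.]), 21, array([0.523, 0.323, 0.026])), (array([145., 224.]), 34, array([0.473, 0.396, 0.026])), (array([155., 228.]), 34, array([0.457, 0.357, 0.028])), (array([150., 235.]), 31, array([0.432, 0.376, 0.027]))]
top tray bg [102. 105. 106.] [(array([231., 180.]), 8, array([0.623, 0.078, 0.047])), (array([231., 241.]), 7, array([0.404, 0.084, 0.   ]))]
scene dish bg [103. 106. 103.] [(array([390., 353.]), 234, array([0.531, 0.343, 0.001])), (array([418., 337.]), 70, array([0.453, 0.362, 0.029])), (array([430., 337.]), 24, array([0.43 , 0.381, 0.029])), (array([389., 344.]), 43, array([0.518, 0.326, 0.028])), (array([426., 354.]), 46, array([0.471, 0.399, 0.029]))]
scene tray bg [55. 55. 56.] [(array([325., 220.]), 15, array([ 0.403, -0.013,  0.05 ])), (array([282., 295.]), 751, array([0.658, 0.079, 0.001]))]
t 21.25 at [0.4851 0.1636 0.2027] F [-0.3065  0.4126 -2.0804] shift mm [ -32.8 -494.7  -18.4] turn [ 0.001 -0.    -1.767] n 10 per row [ -3.3 -49.5  -1.8] [ 0.    -0.    -0.177]
scoop base now [0.4796 0.2035 0.1383] lip [0.4724 0.2529 0.1383] euler zyx [98.3  0.  -0. ]
[ 0.6275  0.4729 -1.1437  1.9477  0.2268  0.912  -0.4402]
```

All four chips are in the dish and the pan is empty. Back to the cork mat, bulging outward to keep joint 6 clear of its limit.

```bash
python3 -m creep '[[-1,3,-15,0,0,0,-0.06],[-1,5,-30,0,0,0,-0.11],[-1,5,-31,0,0,0,-0.11],[-1,5,-31,0,0,0,-0.11],[-1,5,-31,0,0,0,-0.11]]' && python3 -m creep '[[-1,5,-31,0,0,0,-0.11],[-1,5,-31,0,0,0,-0.11],[-1,5,-31,0,0,0,-0.11],[-1,0,-31,0,0,0,-0.11],[-1,0,-31,0,0,0,-0.11]]' && python3 -c "
from h import *
splan((.491,-.314,.12),-3,0);print(get_obs()['q'])"
```

```text
t: 21.88
eef_pos: [0.5083, 0.0243, 0.2027]
tool_rot: [-0.074, 0.815, 0.564, 0.108]
contact_force: [-0.1, 0.8, -0.9]
gripper_width: 0.249
grasp_force: 60.2
t: 22.5
eef_pos: [0.5232, -0.1311, 0.2026]
tool_rot: [-0.042, 0.938, 0.321, 0.124]
contact_force: [0.3, -0.8, -1.5]
gripper_width: 0.243
grasp_force: 60.2
t 22.5 at [ 0.5232 -0.1311  0.2026] F [ 0.2712 -0.7562 -1.4551] shift mm [ -72.5 -180.5  -18.2] turn [ 0.     0.    -0.712] n 4 per row [-18.1 -45.1  -4.6] [ 0.     0.    -0.178]
scoop base now [ 0.5553 -0.1066  0.1383] lip [ 0.5948 -0.076   0.1383] euler zyx [37.8 -0.  -0. ]
[ 0.9789  0.3363 -0.8585  1.9833  0.0882  0.7542 -0.7976]
```

```bash
python3 -m creep '[[-1,-11,-28,0,0,0,-0.11],[-1,-11,-28,0,0,0,-0.11],[-1,-11,-28,-3,0,0,-0.11],[-1,-11,-28,-3,0,0,-0.11],[-1,-11,-28,-5,0,0,-0.11]]' && python3 -m creep '[[-1,-10,-25,-5,0,0,-0.1],[-1,-6,-12,-3,0,0,-0.06],[-1,0,0,0,0,0,0],[-1,0,0,0,0,0,0]]'
python3 - <<'E'
from h import *
splan((.491,-.314,.012),-3,0);print(get_obs()['q'])
s,q=scoop();a,X,P=chips()
h=cv2.cvtColor(a,cv2.COLOR_RGB2HSV);m=(h[...,0]>8)&(h[...,0]<22)&(h[...,1]>90)&(abs(X[...,2]-.006)<.008)
print("cork seen",m.sum(),cv2.minAreaRect(X[m][:,:2].astype(np.float32)*1000))
E
```

```text
t: 23.12
eef_pos: [0.4679, -0.2709, 0.1917]
tool_rot: [-0.006, 0.99, 0.055, 0.131]
contact_force: [0.9, -0.4, -2.1]
gripper_width: 0.251
grasp_force: 60.2
t: 23.62
eef_pos: [0.4528, -0.3061, 0.1837]
tool_rot: [0.003, 0.991, -0.021, 0.131]
contact_force: [0.6, 0.1, -2.1]
gripper_width: 0.252
grasp_force: 60.2
t 23.625 at [ 0.4528 -0.3061  0.1837] F [ 0.5535  0.0698 -2.0575] shift mm [  -2.    -5.5 -107.4] turn [-0.     0.001 -0.008] n 2 per row [ -1.   -2.8 -53.7] [-0.     0.    -0.004]
scoop base now [ 0.4931 -0.3081  0.1194] lip [ 0.543  -0.3103  0.1194] euler zyx [-2.5 -0.   0. ]
[ 1.0901  0.2822 -0.6159  2.0451  0.0761  0.6284 -1.1579]
cork seen 2627 ((544.0106201171875, -319.7601318359375), (167.48570251464844, 271.3370666503906), 81.15499114990234)
```

```bash
python3 -m creep '[[-1,-1,-2,-25,0,0,0],[-1,-1,-2,-30,0,0,0],[-1,0,0,-30,0,0,0],[-1,0,0,-18,0,0,0],[-1,0,0,-4,0,0,0]]' && python3 -m creep '[[-1,0,0,-2,0,0,0],[-1,0,0,-2,0,0,0],[-1,0,0,-1.5,0,0,0],[-1,0,0,0,0,0,0]]' && python3 -c "
from h import *
splan((.491,-.314,.006),-3,0)"
```

```text
t: 24.3
eef_pos: [0.4502, -0.3097, 0.0755]
tool_rot: [0.003, 0.991, -0.021, 0.13]
contact_force: [-0.6, -0.0, -1.6]
gripper_width: 0.249
grasp_force: 60.2
t: 24.8
eef_pos: [0.4507, -0.311, 0.0715]
tool_rot: [0.004, 0.991, -0.022, 0.131]
contact_force: [0.2, 0.9, 0.5]
gripper_width: 0.247
grasp_force: 60.7
t 24.8 at [ 0.4507 -0.311   0.0715] F [0.155  0.9166 0.473 ] shift mm [ 0.1 -0.6 -1.1] turn [ 0.001  0.001 -0.007] n 1 per row [ 0.1 -0.6 -1.1] [ 0.001  0.001 -0.007]
scoop base now [ 0.491  -0.3132  0.0072] lip [ 0.5409 -0.3154  0.0072] euler zyx [-2.6 -0.1 -0. ]
```

```bash
python3 -m creep '[[-1,0,0,-1,0,0,0],[-1,0,0,-0.5,0,0,0],[-1,0,0,0,0,0,0],[-0.3,0,0,0,0,0,0],[0.2,0,0,0,0,0,0]]' && python3 -m creep '[[1,0,0,0,0,0,0],[1,0,0,0,0,0,0],[1,0,0,0,0,0,0],[1,0,0,0,0,0,0]]' && python3 -m creep '[[1,-4,0,15,0,0,0],[1,-8,0,30,0,0,0],[1,-8,0,30,0,0,0],[1,-8,0,30,0,0,0],[1,0,0,0,0,0,0]]'
python3 - <<'E'
from h import *
print(get_obs()["t"])
o,Rc=state();p,d=read_camera("wrist")
T=np.eye(4);T[:3,:3]=Rc.as_matrix();T[:3,3]=o["eef_pos"];C=camera_params("wrist");X=cloud(d,C["intrinsics"],T@C["mount"])
v,u=np.mgrid[:420,:560]
m=(X[...,2]>.09)&(X[...,2]<.104)&(p.max(-1)<90)&(abs(X[...,1]+.31)<.06)&(X[...,0]<.55)
print("bar",cv2.minAreaRect(X[m][:,:2].astype(np.float32)*1000),np.percentile(X[m][:,2],[5,50,95]))
p,d=read_camera("top");C=camera_params("top");X=cloud(d,C["intrinsics"],C["cam_to_world"])
g=cv2.GaussianBlur(p,(0,0),1).astype(int);w=(g[...,0]>g[...,2])&(np.hypot(X[...,0]-.474,X[...,1]-.34)<.075)&(p.max(-1)>80)
k,l,st,c=cv2.connectedComponentsWithStats(w.astype(np.uint8));print([(c[i].round(),int(st[i,4])) for i in range(1,k) if st[i,4]>6])
dm=(X[...,2]>.05)&(X[...,2]<.085)&(np.hypot(X[...,0]-.474,X[...,1]-.34)<.1);print(cv2.minEnclosingCircle(X[dm][:,:2].astype(np.float32)*1000))
E
```

```text
t: 25.42
eef_pos: [0.4504, -0.3107, 0.0694]
tool_rot: [0.003, 0.991, -0.022, 0.131]
contact_force: [-0.6, -0.1, 0.1]
gripper_width: 0.548
grasp_force: 0.0
t: 25.92
eef_pos: [0.4503, -0.3107, 0.0694]
tool_rot: [0.003, 0.991, -0.022, 0.131]
contact_force: [0.0, 0.4, 0.5]
gripper_width: 0.998
grasp_force: 0.0
t: 26.55
eef_pos: [0.4228, -0.312, 0.1774]
tool_rot: [0.005, 0.991, -0.022, 0.132]
contact_force: [0.7, -0.5, 0.0]
gripper_width: 1.0
grasp_force: 0.0
26.55
bar ((445.93133544921875, -309.6369934082031), (21.33794593811035, 89.05561828613281), 87.3013687133789) [0.0965 0.0981 0.0993]
[(array([165., 210.]), 22), (array([145., 224.]), 34), (array([155., 228.]), 34), (array([150., 235.]), 32)]
((473.18414306640625, 341.72052001953125), 76.51160430908203)
```

The scoop stands level on the mat with its bar top at 98 mm, as at the start. All four chips are in the dish, and the dish has not moved.

```bash
python3 -c "
from station import *
print(hand_in())"
```

```text
the job is handed in; nothing more can be done
None
```

All four chips are in the glass dish, the scoop stands released and upright on the cork mat, the dish is where it was, nothing touched the rack or the bottles as far as I could tell, and I handed the job in at about 27 s.

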